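Turn the scooter wheel valve-up

ROBOT

A 6-joint arm with a two-finger parallel gripper is mounted at the origin on the work surface. World frame = base frame: x ahead of the robot, y to its left, z up, the work surface at z = 0. Lengths are in m, angles in rad, forces in N, time in s.
With the tool pointing down it reaches from about 0.375 to 0.75 m from the base axis. Payload 9 kg.
Tool frame: the origin (TCP) lies midway between the tips of the shut fingers; the grasp point (between the pads) lies 19 mm behind it (bot.hold_point_z is the z of the grasp point in the tool frame, in m); z points along the fingers, y is the direction in which the jaws open and shut (so a half turn about z gives the same grasp; the last joint's range is limited). The gripper opens to 85 mm and grips with 20 to 120 N. Pads are 22 mm wide; open, the fingers measure 114 mm over their backs; the gripper's body (76 mm by 85 mm) begins 54 mm behind the grasp point. The pads swing forward as they close: fully open they stand 13 mm farther back than shut.
Start: joints at [1.027, 0.104, 0.097, 1.564, 0, 1.353], TCP at [0.192, 0.568, 0.206] pointing down, gripper open.
Joint ranges: [-2.99, 2.99], [-0.84, 1.86], [-1.1, 1.16], [-1.84, 2.11], [-1.51, 1.56], [-3.14, 3.14]. Speed limits (rad/s): [2.22, 2.22, 2.57, 3.14, 3.14, 3.14].

INTERFACE

Orientations are given as [roll, pitch, yaw] about the fixed x, y, z axes, in that order (R = Rz(yaw) Ry(pitch) Rx(roll)).
In Python, from bench import state, vision, bot gives the robot as it stands. The module is installed in compiled form; this text tells all that it offers.
- The arm moves only by the tool drive_tool, never from a script. Its argument "moves" is a list of rows, each a list of 6 numbers: the shift along the world's x, y, z in cm, then the turn, a rotation vector about the world's x, y, z in rad. A call has 1 to 5 rows; each row is the pose to reach, as a shift and turn from the pose commanded when the call began; what a row does not reach only later rows make up. A row lasts 1/10 s, in which the tool goes at most 50 mm and 8.59 degrees, less where a joint would pass 70% of its speed; a pose out of reach is approached as far as the arm can. A call with a gripper value outside its range is refused whole. "grip" is the gripper command: -1 is shut, 1 is fully open, values between are in proportion, set as the call begins (left out, the last holds). The fingers move at their own pace and stop on an object; "grip_force" is the grip in N (left out, the last holds). Time passes only in rows, so rows that repeat a pose let the fingers close. It gives the time, the measured TCP pose, the force and the opening at its end, in the units of the state.
- state(): the state, without advancing time (a new reading comes with each control period).
- vision.grab_frame(name): name is "scene" or "top" or "wrist"; returns a dict with "frame" (420x560x3 uint8, blue, green, red), "range_z" (420x560 float32, m along the optical axis (not along the pixel's ray), 0 where there is no reading), "fx", "fy", "cx", "cy" (pixels), "eye" and "orientation" of the camera in the world. Camera axes: x right, y down, z forward; pixel columns grow to the right and rows downward; lengths in m; the calibration is good to about 2 mm. The wrist camera is an equidistant fisheye: a pixel r from the principal point sees the ray r / f radians off the axis. A picture is of the moment at which its call begins.
- bot.hand_in(): hands the job in, once; it reports no verdict.
The state is a dict: "time_s": time; "q": joint angles; "qd": joint speeds; "tau": joint torques, N m; "tool_pos": TCP position; "eef_rot": TCP orientation; "contact_force": force on the tool from outside, world axes, zero at the start; "ft_torque": the same for the moment, N m; "gripper_width": finger opening in m.
Only numpy, scipy, OpenCV 4.12 (cv2) and the standard library are available. Lean on these libraries where they do the work, as an engineer would, in place of code of your own. Each camera call takes 0.05 s, during which the arm holds its last target.

TASK

Turn the scooter wheel on its repair stand by pushing its spokes round with a fingertip, one spoke after another where the cross bar is in the way, until the valve stem is at the very top of the sloping wheel, straight up from the hub, ready for the pump. Do not push on the freshly glued tyre or on the valve stem, and leave the tools, the spool and the spray can where they are.

Things in the scene. Friction and masses are not known exactly. Their poses are not given: they have to be found in the camera images.
- stand: Fixed grey wheel stand; its place and yaw vary. Origin under the middle of its base plate (220 x 330 mm, 12 mm thick) on the bench, straight below the hub. Two upright posts, 22 x 14 mm, at y = +-152 mm, x = -14 mm, up to z = 135 mm, carry the cross bar.
- head: Axle holder of the stand. Origin: centre of the wheel's hub, 110 mm above the bench. z is the axle, out of the wheel's face, towards the robot and up (the face slopes 25 degrees from horizontal, low edge nearest the robot). x lies in the wheel's plane, straight up the slope: where the valve must go. y is horizontal, to the robot's left.
- bar_mid (a point): Middle of the outer face of the aluminium cross bar, 36 mm from the hub centre along head z. The bar runs along head y right across the wheel's front, 16 mm wide, 8 mm thick (head z = 28 to 36 mm; its nut, radius 13 mm, to 44 mm). A finger between the spokes cannot pass it from the upper to the lower half without coming out.
- wheel (a joint): Turn of the wheel (rad): 0 when the valve stem is at the top (along head x), growing anticlockwise seen from the front, so the valve lies at this angle from head x towards head y; a value off by a full turn is the same place. Turns both ways, several turns; stays where it is left; stiff: about 0.3 N m to turn.
- spoke_ring (a point): Hub centre, turning with the wheel, x towards the valve. Hub radius 24 mm; 5 straight aluminium spokes, 12 mm wide, head z = -12 to 12 mm, from hub to rim (inner radius 80 mm), at 36, 108, 180, 252, 324 degrees from the valve stem, which is midway in one gap; the other 4 gaps are empty and open through to 20 mm below mid-plane.
- tyre: Black rubber tyre round the rim, a torus 254 mm in outer diameter, 42 mm thick (inner radius 85 mm, z = -21 to 21 mm in the head's frame). Origin at the hub centre; turns with the wheel. Not to be pushed on.
- valve: The valve stem, fixed to the wheel: a brass stem with a black cap, 8 to 12 mm thick, which points from the rim towards the hub, from radius 80 mm to 50 mm, at mid-depth of the wheel. The body's origin is the hub centre and its x axis points from the hub to the stem. Not to be pushed on.
- valve_mid (a point): Middle of the valve stem, 65 mm from the hub centre.
- screwdriver: Loose screwdriver, 160 mm long, lying on the bench beside the stand. Origin at its underside; leave it alone.
- wrench: Loose steel wrench, 150 mm long, lying on the bench beside the stand. Origin at its underside; leave it alone.
- spool: Loose grey wire spool, 48 mm in diameter, 40 mm high, standing on the bench beside the stand. Origin at the centre of its underside; leave it alone.
- cleaner: Loose white spray can, 50 mm in diameter, 130 mm high, standing on the bench beside the stand. Origin at the centre of its underside; leave it alone.

How it is judged:
At the end, for the whole second after the job is handed in: The middle of the valve stem is within 9 mm (about 8 degrees) to either side of the line straight up the slope from the hub, the wheel is still, the loose things lie within 20 mm of where they were; never over 2 N between robot and tyre or valve stem (y of valve_mid in the frame of head between -0.009 and 0.009 m and x of valve_mid in the frame of head above 0.05 m and velocity of joint wheel between -0.05 and 0.05 rad/s and distance of each of screwdriver, wrench, spool, cleaner from where it was at the start of the episode below 0.02 m); the robot touches nothing.
It fails at once if a loose thing beside the stand is moved or lifted (distance of any of screwdriver, wrench, spool, cleaner from where it was at the start of the episode above 0.02 m).
It fails at once if the robot pushes on the tyre (contact force between tyre and the arm above 2 N or contact force between tyre and the fingers above 2 N).
It fails at once if the robot pushes on the valve stem (contact force between valve and the arm above 2 N or contact force between valve and the fingers above 2 N).
It also fails if it takes over 64 s, if anything falls off the work surface, if the arm or the gripper's body presses on something with over 40 N, if the wrist force passes 120 N, or if a joint passes its speed limit or range.

## Working session

There is one attempt and no reset: what is moved stays moved. The work goes in short steps, Python scripts to look and compute and a tool call to move; the robot and the scene stay as the last step left them, time stands still between calls to the robot, and variables do not carry over. Pictures are saved under pics/ and viewed, and the job is handed in when it is done.

Besides the shell and the picture viewer there is one more tool, called after "Emit:" as name(argument=value, ...) on one line, values as JSON. drive_tool: Moves the arm, as the interface text tells. Its arguments: {"type":"object","properties":{"moves":{"type":"array","items":{"type":"array","items":{"type":"number"}}},"grip":{"type":"number"},"grip_force":{"type":"number"}},"required":["moves"]}

```bash
ls; mkdir -p pics; python3 - <<'E'
from bench import state, vision, bot
import cv2,numpy as np
s=state(); print(s)
np.set_printoptions(precision=4,suppress=True)
for n in ["scene","top","wrist"]:
    f=vision.grab_frame(n); cv2.imwrite(f"pics/{n}0.png",f["frame"]); np.savez(f"pics/{n}0.npz",**f)
    print(n,f["fx"],f["fy"],f["cx"],f["cy"],f["eye"],f["orientation"])
print(bot.hold_point_z)
E
```

```text
pics
{'time_s': 0.0, 'q': array([1.02731660e+00, 1.04678926e-01, 9.64521225e-02, 1.56388702e+00,
       3.77371645e-05, 1.35307632e+00]), 'qd': array([-0.00011767, -0.00114052,  0.00149876, -0.00075548, -0.00083806,
        0.00040109]), 'tau': array([-3.60610189e-03, -5.56919432e+01,  5.03663135e+01,  1.61520427e-02,
       -3.87916689e-04,  1.96886441e-05]), 'tool_pos': array([0.19181588, 0.56813082, 0.20562483]), 'eef_rot': array([-3.14031441e+00, -3.21430087e-04,  2.81583271e+00]), 'contact_force': array([ 0.28609924,  0.28281821, -0.15759845]), 'ft_torque': array([0.00386909, 0.00968972, 0.00891604]), 'gripper_width': 0.08554743186303757}
scene 426.9565778560264 426.9565778560264 276.4430750756772 213.8377270302408 [ 1.0969 -0.4702  0.6088] [-2.159  -0.0086  0.8028]
top 511.14805706211047 511.14805706211047 282.90257293975236 204.22147244593998 [0.4003 0.0653 1.1411] [-2.9701 -0.0206 -1.5696]
wrist 325.19226210127806 325.19226210127806 282.7745438995582 212.21709139031526 [0.1227 0.5915 0.3733] [2.8533 0.0016 1.2452]
-0.0187
```

View pics/scene0.png

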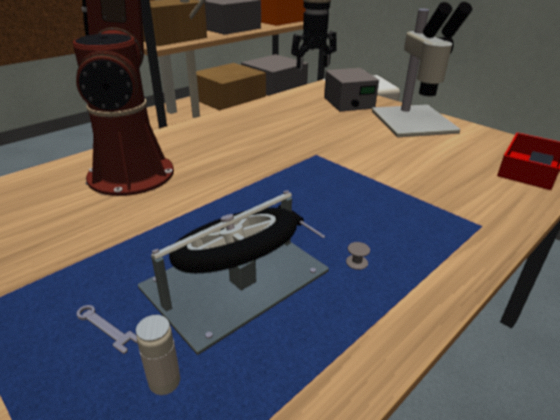

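View pics/top0.png

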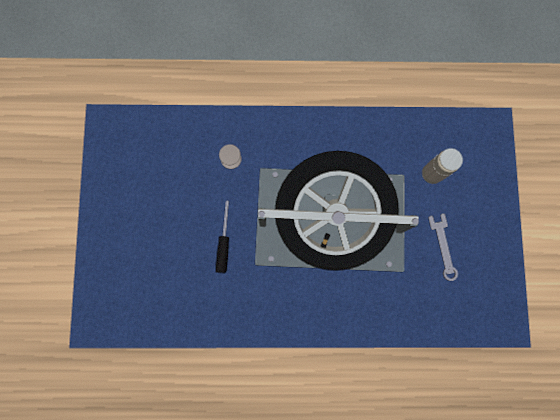

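View pics/wrist0.png

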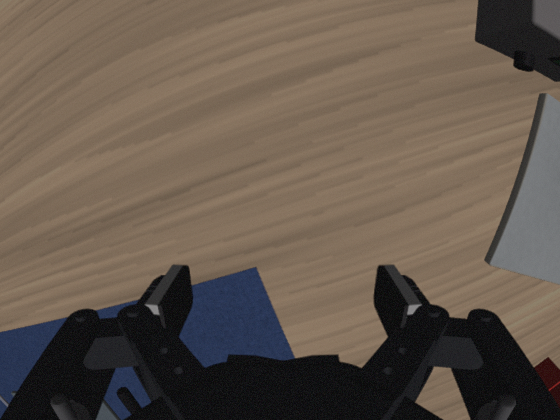

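```bash
cat > h.py <<'E'
import numpy as np,cv2
from scipy.spatial.transform import Rotation as R
np.set_printoptions(precision=4,suppress=True)
def rot(o): return R.from_euler('xyz',o).as_matrix()
def ray(f,u,v):
    d=np.array([(u-f["cx"])/f["fx"],(v-f["cy"])/f["fy"],1.0]); return rot(f["orientation"])@d
def onplane(f,u,v,n,p):
    d=ray(f,u,v); e=np.array(f["eye"]); return e+d*(np.dot(n,np.array(p)-e)/np.dot(n,d))
def proj(f,P):
    c=rot(f["orientation"]).T@(np.array(P)-f["eye"]); return np.array([c[0]/c[2]*f["fx"]+f["cx"],c[1]/c[2]*f["fy"]+f["cy"]])
def pts(f):
    v,u=np.mgrid[0:420,0:560]; z=f["range_z"]
    c=np.stack([(u-f["cx"])/f["fx"]*z,(v-f["cy"])/f["fy"]*z,z],-1)
    return c@rot(f["orientation"]).T+f["eye"]
E
python3 - <<'E'
from h import *
f=dict(np.load('pics/top0.npz'))
P=pts(f)
im=f["frame"]
for (u,v) in [(262,214),(415,220),(338,217),(300,215),(380,218),(240,300),(322,160),(338,160),(338,265),(450,160),(230,152)]:
    print(u,v,P[v,u],im[v,u])
c=im[140:285,240:430]; cv2.imwrite('pics/topz.png',cv2.resize(c,None,fx=4,fy=4,interpolation=cv2.INTER_CUBIC))
E
```

```text
262 214 [0.5528 0.0861 0.1473] [157 144 145]
415 220 [ 0.542  -0.2155  0.1483] [160 145 147]
338 217 [ 0.547  -0.0631  0.1504] [161 147 146]
300 215 [0.5524 0.0109 0.1389] [190 187 183]
380 218 [ 0.5464 -0.1474  0.143 ] [184 183 178]
240 300 [ 0.3845  0.136  -0.0028] [108  67  50]
322 160 [ 0.6567 -0.031   0.1707] [26 22 24]
338 160 [ 0.6564 -0.0622  0.1727] [30 20 23]
338 265 [ 0.4569 -0.0703  0.0815] [26 24 26]
450 160 [ 0.6695 -0.2987  0.1289] [184 183 177]
230 152 [0.709  0.1608 0.0371] [136 142 151]
```

View pics/topz.png

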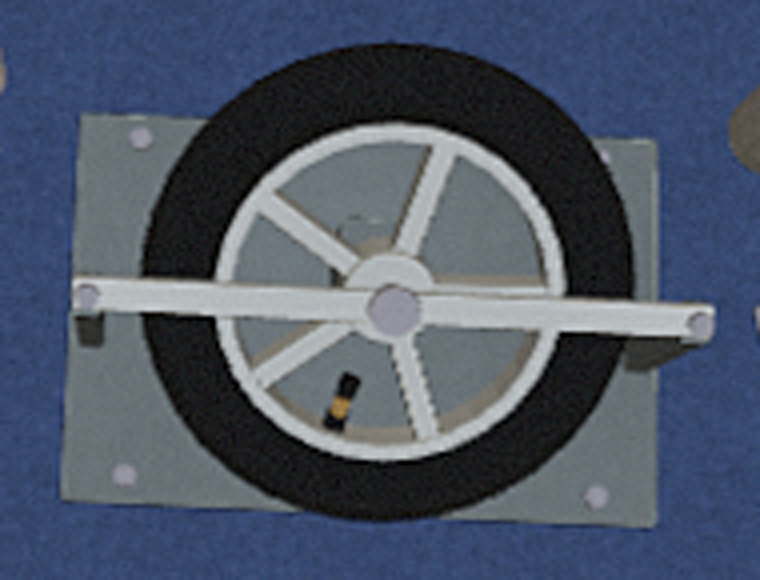

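```bash
cat >> h.py <<'E'
A=np.radians(25)
def head(psi):
    xs=np.array([np.cos(psi),np.sin(psi),0]); z=np.array([0,0,1.])
    hx=np.cos(A)*xs+np.sin(A)*z; hz=-np.sin(A)*xs+np.cos(A)*z; hy=np.cross(hz,hx)
    return np.stack([hx,hy,hz],1)
E
python3 - <<'E'
from h import *
f=dict(np.load('pics/top0.npz'))
im=f["frame"]; up=[0,0,1]
# plate corners zoomed
cs=[np.array(onplane(f,240+(u)/4-.4,140+v/4-.4,up,[0,0,.012])) for u,v in [(80,114),(62,499),(655,526),(658,142)]]
for c in cs: print('corner',c)
print('plate centre',np.mean(cs,0), [np.linalg.norm(cs[i]-cs[i-1]) for i in range(4)])
d=(cs[0]-cs[3])+(cs[1]-cs[2]); print('yaw plate',np.arctan2(-d[0],d[1]))
e1=onplane(f,240+87/4-.4,140+297/4-.4,up,[0,0,.148]);e2=onplane(f,240+700/4-.4,140+325/4-.4,up,[0,0,.148])
d=e1-e2; psi=np.arctan2(-d[0],d[1]); print('yaw bar',psi,np.linalg.norm(d),e1,e2)
H=head(psi)
n=onplane(f,240+393/4-.4,140+309/4-.4,up,[0,0,.110+.044*np.cos(A)])
hub=n-.044*H[:,2]; print('hub from nut',hub)
# tyre contour: dark mask
g=im.max(2); m=((g<60)).astype(np.uint8); m=cv2.morphologyEx(m,cv2.MORPH_CLOSE,np.ones((15,15)))
k,l,st,ce=cv2.connectedComponentsWithStats(m); i=l[160,338]; print(st[i],ce[i])
for psi_ in (psi,):
  v=onplane(f,240+345/4-.4,140+402/4-.4,H[:,2],hub); q=H.T@(v-hub); print('valve head',q,np.hypot(*q[:2]),np.degrees(np.arctan2(q[1],q[0])))
  # spoke mid points on face z=12mm
  for u,v in [(308,235),(425,205),(418,390),(300,358)]:
    w=onplane(f,240+u/4-.4,140+v/4-.4,H[:,2],hub+.012*H[:,2]); q=H.T@(w-hub); print('spoke',q,np.degrees(np.arctan2(q[1],q[0])))
E
```

```text
corner [0.6788 0.0953 0.012 ]
corner [0.4617 0.1032 0.012 ]
corner [ 0.4476 -0.2233  0.012 ]
corner [ 0.6645 -0.2335  0.012 ]
plate centre [ 0.5631 -0.0646  0.012 ] [np.float64(0.32909631723739885), np.float64(0.21727436400136999), np.float64(0.3267888496582901), np.float64(0.21710140723396187)]
yaw plate -0.04321175137887742
yaw bar -0.04181966409041757 0.3023453822451007 [0.553  0.0874 0.148 ] [ 0.5403 -0.2147  0.148 ]
hub from nut [ 0.5659 -0.0637  0.11  ]
[ 259  151  156  120 6202] [335.722  209.2893]
valve head [-0.0643  0.0155 -0.    ] 0.06618724352026864 166.42144794221733
spoke [0.0273 0.0415 0.012 ] 56.673508366931706
spoke [ 0.0456 -0.0159  0.012 ] -19.27568089878514
spoke [-0.052  -0.0201  0.012 ] -158.80515980364132
spoke [-0.0376  0.0414  0.012 ] 132.25697226318627
```

```bash
cat >> h.py <<'E'
PSI=-.042; HUB=np.array([.5645,-.064,.110]); H=head(PSI)
RT=np.stack([-H[:,0],H[:,1],-H[:,2]],1)
def W(x,y,z): return HUB+H@np.array([x,y,z])/1000
E
python3 - <<'E'
from h import *
from bench import state
s=state(); p=s['tool_pos']; Rc=rot(s['eef_rot'])
t=W(-31,-46,100); print(t,(t-p)*100,'rv',R.from_matrix(RT@Rc.T).as_rotvec())
print('hx,hy,hz cols\n',H, W(-31,-46,-10))
E
```

```text
[ 0.4923 -0.107   0.1875] [ 30.0362 -67.5207  -1.831 ] rv [-0.0792 -0.4307  0.2795]
hx,hy,hz cols
 [[ 0.9055  0.042  -0.4222]
 [-0.0381  0.9991  0.0177]
 [ 0.4226  0.      0.9063]] [ 0.5387 -0.109   0.0878]
```

Emit:
drive_tool(moves=[[2.5, -3.5, 1, 0, 0, 0.05], [5, -7, 2, 0, 0, 0.1], [7.5, -10.5, 3, 0, 0, 0.16], [10, -14, 4, 0, 0, 0.22], [12.5, -17.5, 4, 0, 0, 0.28]], grip=-1)

```text
time_s: 0.65
tool_pos: [0.318, 0.3923, 0.2477]
eef_rot: [3.14, 0.002, 3.099]
contact_force: [1.0, 0.2, -0.4]
gripper_width: 0.0123
```

Emit:
drive_tool(moves=[[2.5, -4, 0, 0, 0, 0], [5, -8, 0, 0, 0, 0], [7.5, -12, 0, 0, 0, 0], [10, -16, 0, 0, 0, 0], [12, -20, 0, 0, 0, 0]])

```text
time_s: 1.15
tool_pos: [0.4378, 0.1916, 0.2462]
eef_rot: [3.142, 0.0, 3.096]
contact_force: [1.0, -0.0, 0.2]
gripper_width: -0.0003
```

Emit:
drive_tool(moves=[[1, -4.5, 0, 0, 0, 0], [2, -9, 0, 0, 0, 0], [3, -13.5, 0, 0, 0, 0], [4, -18, 0, 0, 0, 0], [5, -22.5, 0, 0, 0, 0]])

```text
time_s: 1.65
tool_pos: [0.487, -0.0335, 0.2463]
eef_rot: [3.141, 0.0, 3.096]
contact_force: [0.7, 0.8, 0.3]
gripper_width: 0.0001
```

```bash
cat > rel.py <<'E'
import sys
from h import *
from bench import state
s=state(); p=s['tool_pos']; Rc=rot(s['eef_rot'])
print('head mm',H.T@(p-HUB)*1000,'rv',R.from_matrix(RT@Rc.T).as_rotvec(),'F head',H.T@s['contact_force'],s['time_s'])
print(s['q'])
v=[float(a) for a in sys.argv[1:]]
for i in range(0,len(v),3): print(v[i:i+3],'d cm',(W(*v[i:i+3])-p)*100)
E
python3 rel.py -31 -46 110
```

```text
head mm [-13.717   27.2644 156.8322] rv [-0.0193 -0.4358  0.0039] F head [0.746  0.8264 0.0078] 1.65
[-0.3374 -0.2235 -0.1455  1.6487  0.0002 -0.2914]
[-31.0, -46.0, 110.0] d cm [ 0.1049 -7.3373 -4.9749]
```

Emit:
drive_tool(moves=[[0, -2, -1, 0, -0.11, 0], [0, -4, -2, -0.01, -0.22, 0], [0, -6, -3, -0.02, -0.33, 0], [0, -7.3, -4, -0.02, -0.436, 0.004], [0.1, -7.3, -5, -0.02, -0.436, 0.004]])

```text
time_s: 2.15
tool_pos: [0.4865, -0.1054, 0.188]
eef_rot: [3.133, 0.426, 3.093]
contact_force: [-0.5, 0.1, -0.4]
gripper_width: -0.0001
```

```bash
python3 rel.py -31 -46 60 -31 -46 25 -31 -46 -10; python3 - <<'E'
from h import *
from bench import vision
for n in ["top","wrist","scene"]:
    f=vision.grab_frame(n); cv2.imwrite(f"pics/{n}1.png",f["frame"]);np.savez(f"pics/{n}1.npz",**f)
    if n!="wrist":
        for P in ((-31,-46,110),(-31,-46,12),(0,0,44)): print(n,P,proj(f,W(*P)))
E
```

```text
head mm [-36.0782 -44.6311 102.8602] rv [-0.008  -0.0104  0.0028] F head [-0.6298  0.0603 -0.189 ] 2.15
[-0.6441 -0.8378 -0.7472  1.307   0.2409 -0.5543]
[-31.0, -46.0, 60.0] d cm [ 2.2638 -0.2322 -3.6698]
[-31.0, -46.0, 25.0] d cm [ 3.7417 -0.2943 -6.8419]
[-31.0, -46.0, -10.0] d cm [  5.2196  -0.3564 -10.014 ]
top (-31, -46, 110) [365.1983 244.8813]
top (-31, -46, 12) [357.7175 228.6507]
top (0, 0, 44) [338.0342 217.5742]
scene (-31, -46, 110) [188.573 191.849]
scene (-31, -46, 12) [204.9065 239.6611]
scene (0, 0, 44) [227.4733 216.1026]
```

View pics/wrist1.png

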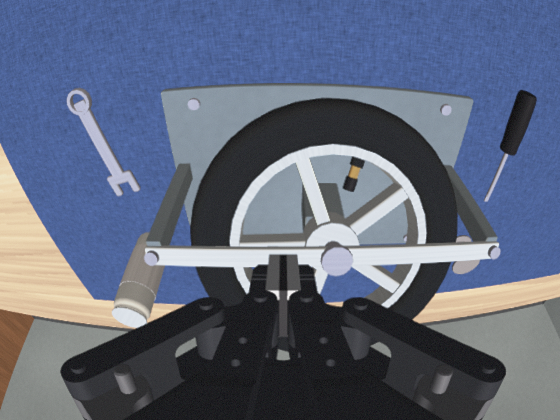

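View pics/scene1.png

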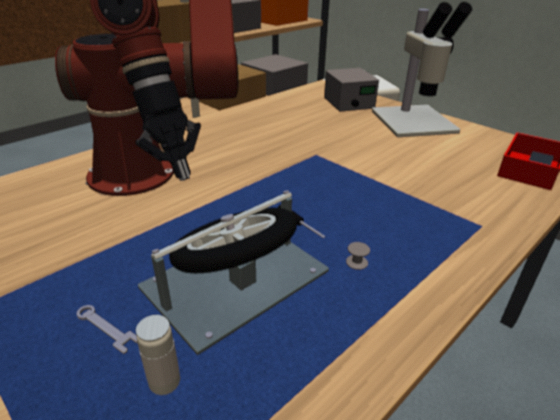

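View pics/top1.png

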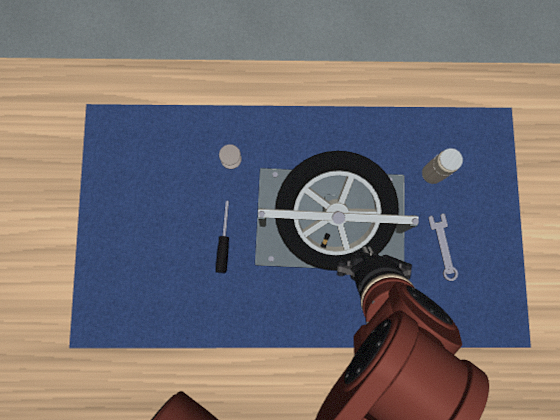

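Emit:
drive_tool(moves=[[1.5, -0.1, -2.4, 0, 0, 0], [3, -0.3, -4.8, 0, 0, 0], [3, -0.3, -4.8, 0, 0, 0]])

```text
time_s: 2.6
tool_pos: [0.5201, -0.107, 0.1485]
eef_rot: [-3.141, 0.434, 3.102]
contact_force: [0.1, 0.2, 0.8]
gripper_width: -0.0005
```

```bash
python3 rel.py -31 -46 25 -31 -46 -10
```

```text
head mm [-22.273  -44.8186  52.8663] rv [ 0.0002 -0.0019 -0.0024] F head [0.3637 0.2174 0.6807] 2.6
[-0.5935 -0.7464 -0.7719  1.1693  0.223  -0.5113]
[-31.0, -46.0, 25.0] d cm [ 0.3814 -0.1343 -2.8944]
[-31.0, -46.0, -10.0] d cm [ 1.8593 -0.1964 -6.0664]
```

Emit:
drive_tool(moves=[[0, -0.1, -1.2, 0, 0, 0], [0.4, -0.1, -2.9, 0, 0, 0], [0.4, -0.1, -2.9, 0, 0, 0]])

```text
time_s: 2.9
tool_pos: [0.5231, -0.1086, 0.1194]
eef_rot: [-3.141, 0.434, 3.101]
contact_force: [-0.3, 0.1, 0.8]
gripper_width: 0.0001
```

```bash
python3 rel.py -31 -46 25 -31 -46 -10;python3 - <<'E'
from h import *
from bench import vision
for n in ["top","wrist"]:
    f=vision.grab_frame(n); cv2.imwrite(f"pics/{n}2.png",f["frame"]);np.savez(f"pics/{n}2.npz",**f)
E
```

```text
head mm [-31.7833 -46.2931  25.2137] rv [ 0.    -0.002 -0.001] F head [0.0331 0.0845 0.8745] 2.9
[-0.5922 -0.7361 -0.8185  1.112   0.2221 -0.5087]
[-31.0, -46.0, 25.0] d cm [0.0812 0.0259 0.0137]
[-31.0, -46.0, -10.0] d cm [ 1.559  -0.0362 -3.1583]
```

View pics/wrist2.png

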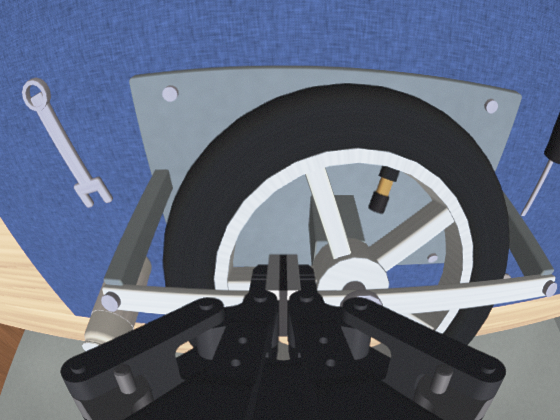

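Emit:
drive_tool(moves=[[0.5, 0, -1, 0, 0, 0], [1, 0, -2, 0, 0, 0], [1.5, 0, -3.1, 0, 0, 0], [1.5, 0, -3.1, 0, 0, 0]])

```text
time_s: 3.4
tool_pos: [0.5379, -0.1084, 0.0864]
eef_rot: [3.14, 0.432, 3.1]
contact_force: [-0.0, 0.1, -0.1]
gripper_width: 0.0
```

```bash
python3 rel.py $(python3 -c "
import math
for a in (232,222,212,202,192,182,172,162,152,142,132,127,122): print(round(54*math.cos(math.radians(a)),1),round(54*math.sin(math.radians(a)),1),-10,end=' ')")
```

```text
head mm [-32.3915 -45.4423 -10.9696] rv [-0.0015 -0.0041 -0.0007] F head [-0.045   0.0693 -0.0522] 3.4
[-0.5706 -0.6678 -0.8367  1.0235  0.2142 -0.4879]
[-33.2, -42.6, -10.0] d cm [-0.1022  0.2888  0.0537]
[-40.1, -36.1, -10.0] d cm [-0.6997  0.9645 -0.2379]
[-45.8, -28.6, -10.0] d cm [-1.1844  1.7355 -0.4788]
[-50.1, -20.2, -10.0] d cm [-1.5385  2.5911 -0.6605]
[-52.8, -11.2, -10.0] d cm [-1.7452  3.5006 -0.7746]
[-54.0, -1.9, -10.0] d cm [-1.8148  4.4343 -0.8253]
[-53.5, 7.5, -10.0] d cm [-1.73    5.3716 -0.8042]
[-51.4, 16.7, -10.0] d cm [-1.5013  6.2828 -0.7155]
[-47.7, 25.4, -10.0] d cm [-1.1297  7.138  -0.5591]
[-42.6, 33.2, -10.0] d cm [-0.6351  7.8979 -0.3436]
[-36.1, 40.1, -10.0] d cm [-0.0176  8.5625 -0.0688]
[-32.5, 43.1, -10.0] d cm [0.321  8.8486 0.0833]
[-28.6, 45.8, -10.0] d cm [0.6855 9.1035 0.2481]
```

Emit:
drive_tool(moves=[[-0.1, 0.3, 0, 0, 0, 0], [-0.4, 0.6, -0.1, 0, 0, 0], [-0.7, 1.0, -0.2, 0, 0, 0], [-0.9, 1.4, -0.3, 0, 0, 0], [-1.2, 1.7, -0.5, 0, 0, 0]])

```text
time_s: 3.9
tool_pos: [0.5264, -0.0917, 0.0841]
eef_rot: [-3.141, 0.436, 3.1]
contact_force: [-0.4, 0.2, -0.4]
gripper_width: -0.0001
```

Emit:
drive_tool(moves=[[-0.2, 0.4, -0.1, 0, 0, 0], [-0.3, 0.9, -0.2, 0, 0, 0], [-0.4, 1.3, -0.2, 0, 0, 0], [-0.5, 1.8, -0.3, 0, 0, 0], [-0.6, 2.2, -0.3, 0, 0, 0]])

```text
time_s: 4.4
tool_pos: [0.5203, -0.0695, 0.0806]
eef_rot: [-3.142, 0.435, 3.1]
contact_force: [0.7, -0.1, 0.7]
gripper_width: -0.0
```

```bash
python3 rel.py $(python3 -c "
import math
for a in (182,172,162,152,142,132,127,122): print(round(54*math.cos(math.radians(a)),1),round(54*math.sin(math.radians(a)),1),-10,end=' ')")
```

```text
head mm [-52.231   -7.3868  -8.1347] rv [-0.     -0.0017 -0.0006] F head [ 0.8887 -0.0256  0.3515] 4.4
[-0.5064 -0.7906 -0.9221  1.0459  0.1899 -0.427 ]
[-54.0, -1.9, -10.0] d cm [-0.0584  0.5516 -0.2438]
[-53.5, 7.5, -10.0] d cm [ 0.0264  1.4889 -0.2227]
[-51.4, 16.7, -10.0] d cm [ 0.2551  2.4001 -0.1339]
[-47.7, 25.4, -10.0] d cm [0.6267 3.2552 0.0224]
[-42.6, 33.2, -10.0] d cm [1.1213 4.0151 0.238 ]
[-36.1, 40.1, -10.0] d cm [1.7388 4.6798 0.5127]
[-32.5, 43.1, -10.0] d cm [2.0774 4.9658 0.6648]
[-28.6, 45.8, -10.0] d cm [2.4419 5.2208 0.8296]
```

```bash
python3 - <<'E'
from h import *
from bench import vision
for n in ["top","wrist","scene"]:
    f=vision.grab_frame(n); cv2.imwrite(f"pics/{n}3.png",f["frame"]);np.savez(f"pics/{n}3.npz",**f)
    if n=="top": cv2.imwrite('pics/topz3.png',cv2.resize(f["frame"][140:285,240:430],None,fx=4,fy=4,interpolation=cv2.INTER_CUBIC))
E
```

```text
(no output)
```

View pics/wrist3.png

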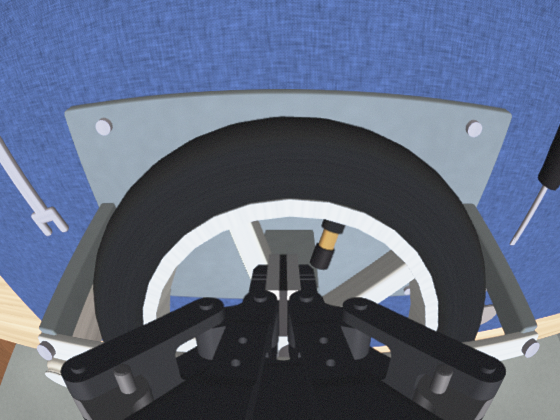

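View pics/topz3.png

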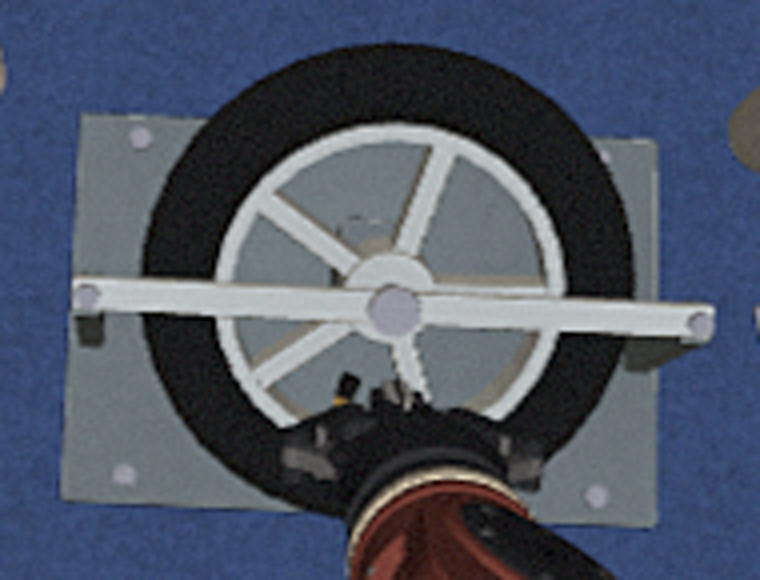

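```bash
python3 - <<'E'
from h import *
f=dict(np.load('pics/top0.npz')); P=pts(f)
def hd(p): return H.T@(p-HUB)*1000
for u,v in [(308,235),(425,205),(418,390),(410,100),(190,250),(393,480)]:
    print(u,v,hd(P[140+v//4,240+u//4]))
f=dict(np.load('pics/top3.npz'));P=pts(f)
for p in [(-52.2,-7.4,-8),(-52,-7,12),(-52,-7,40)]:
    a=proj(f,W(*p)); print(p,a,(a-[240,140])*4)
s=dict(np.load('pics/scene3.npz')); 
for p in [(-52.2,-7.4,-8),(-52,-7,40)]: print(proj(s,W(*p)))
cv2.imwrite('pics/scz3.png',cv2.resize(s["frame"][150:300,130:330],None,fx=4,fy=4,interpolation=cv2.INTER_CUBIC))
E
```

```text
308 235 [29.3018 41.1778 11.159 ]
425 205 [ 46.1498 -16.1089   9.5898]
418 390 [-49.7107 -19.2137  13.6388]
410 100 [100.7014  -2.4907  21.2187]
190 250 [ 20.6963 101.2036  20.8908]
393 480 [-97.5254  -9.7499  21.1938]
(-52.2, -7.4, -8) [337.0665 234.5251] [388.2661 378.1005]
(-52, -7, 12) [337.8808 237.5298] [391.5233 390.119 ]
(-52, -7, 40) [339.3415 242.0727] [397.366  408.2906]
[219.0153 240.3466]
[211.9348 218.3757]
```

View pics/scz3.png

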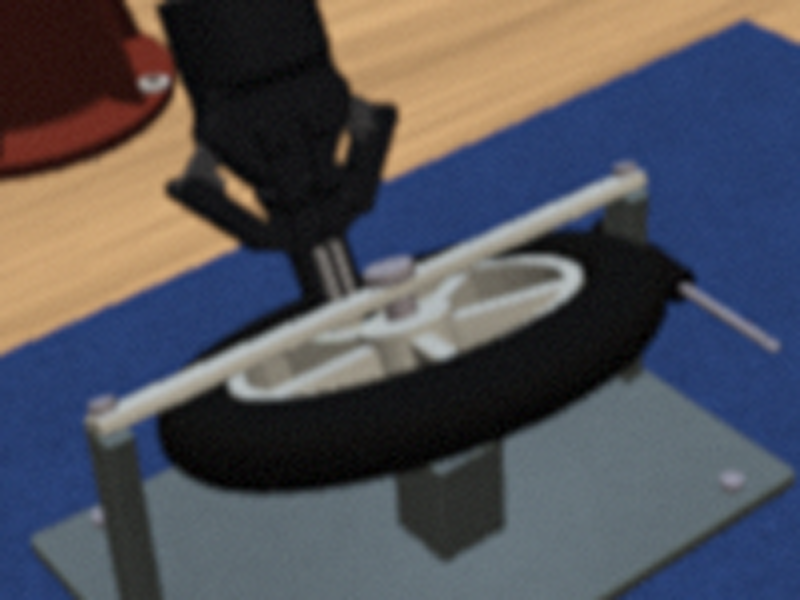

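```bash
python3 - <<'E'
from h import *
a=np.load('pics/top0.npz')['frame'].astype(int);b=np.load('pics/top3.npz')['frame'].astype(int)
print('diff upper wheel',np.abs(a-b)[165:210,290:385].mean(), np.abs(a-b)[165:210,290:385].max())
f=dict(np.load('pics/wrist3.npz'))
def fe(f,u,v):
    x,y=u-f["cx"],v-f["cy"]; r=np.hypot(x,y); t=r/f["fx"]; z=f["range_z"][v,u]
    d=np.array([x/r*np.sin(t),y/r*np.sin(t),np.cos(t)]); return rot(f["orientation"])@(d/d[2]*z)+f["eye"]
for u,v in [(259,268),(276,262),(290,262),(307,268),(276,285),(290,285),(245,240),(255,245),(325,240),(320,260),(380,275),(290,208),(290,160)]:
    print(u,v,H.T@(fe(f,u,v)-HUB)*1000,f["frame"][v,u])
im=f["frame"][190:340,200:400]; cv2.imwrite('pics/wz3.png',cv2.resize(im,None,fx=4,fy=4,interpolation=cv2.INTER_CUBIC))
E
```

```text
diff upper wheel 4.312826510721248 23
259 268 [-59.6523 -17.8055  27.5428] [36 37 34]
276 262 [-63.9804 -10.0282  30.2299] [94 93 94]
290 262 [-63.4207  -3.8514  29.0267] [97 96 97]
307 268 [-59.9669   3.8642  28.136 ] [36 35 35]
276 285 [-63.998   -9.6366  50.9921] [96 97 97]
290 285 [-63.7165  -4.2933  50.4801] [94 93 93]
245 240 [-66.8369 -25.6714  11.1054] [242 239 235]
255 245 [-64.6766 -20.6844  12.2393] [243 239 236]
325 240 [-64.2295  14.7307   4.3604] [109 180 216]
320 260 [-53.0972  12.5463   4.8215] [59 56 56]
380 275 [-43.9268  46.1802   6.1939] [110 112 114]
290 208 [-84.0807  -3.7108  14.1487] [242 238 234]
290 160 [-107.3126   -3.9908   20.3523] [56 50 49]
```

View pics/wz3.png

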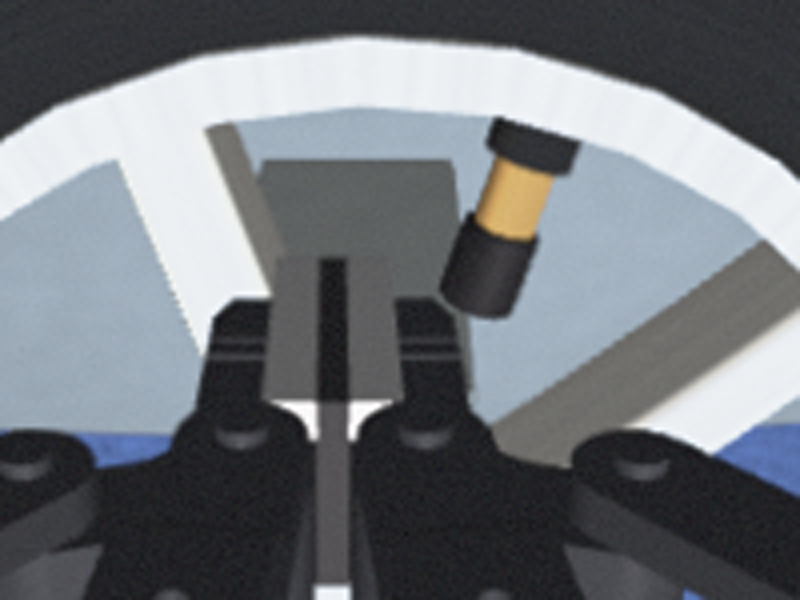

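```bash
cat >> h.py <<'E'
def fish(f):
    v,u=np.mgrid[0:420,0:560]; x,y=u-f["cx"],v-f["cy"]; r=np.hypot(x,y)+1e-9; t=r/f["fx"]; z=f["range_z"]
    c=np.stack([x/r*np.tan(t)*z,y/r*np.tan(t)*z,z],-1); return c@rot(f["orientation"]).T+f["eye"]
E
python3 - <<'E'
from h import *
from bench import state
s=state(); p=s['tool_pos'];Rt=rot(s['eef_rot']); print(s['time_s'],H.T@(p-HUB)*1000)
f=dict(np.load('pics/wrist3.npz')); P=(fish(f)-p)@Rt*1000
for u in (259,276,283,290,307):
  for v in range(246,300,4): print(u,v,P[v,u],f["frame"][v,u])
print('eye tool',(f["eye"]-p)@Rt)
E
```

```text
4.55 [-51.9471  -7.6166  -8.0215]
259 246 [ 11.4073 -11.2554 -18.2112] [232 236 233]
259 250 [  9.7689 -11.2125 -19.4535] [241 241 238]
259 254 [  7.5384 -11.2795 -19.3272] [243 240 236]
259 258 [  5.75   -11.2662 -20.2278] [243 239 235]
259 262 [  3.2403 -11.3774 -19.597 ] [243 240 236]
259 266 [  7.673  -10.3302 -33.3001] [33 29 28]
259 270 [  8.4717  -9.9252 -38.9934] [35 32 32]
259 274 [  7.9537  -9.7488 -41.8552] [51 48 48]
259 278 [  7.5878  -9.558  -44.8813] [56 51 52]
259 282 [  8.2433  -9.2229 -49.6366] [37 33 34]
259 286 [  7.8375  -9.0599 -52.2933] [41 38 35]
259 290 [ 12.9002  -8.1179 -64.2333] [41 33 35]
259 294 [ 14.5999  -7.6906 -69.9441] [38 32 30]
259 298 [ 14.8555  -7.4808 -73.0396] [70 64 64]
276 246 [-23.0889  -4.6582  65.36  ] [96 95 92]
276 250 [-24.5852  -4.5834  60.9647] [98 99 95]
276 254 [ 12.126   -2.5601 -29.6121] [96 93 93]
276 258 [ 12.023   -2.4788 -33.8594] [94 95 95]
276 262 [ 12.0851  -2.3942 -38.2361] [94 93 94]
276 266 [ 11.9395  -2.3239 -41.9629] [95 92 92]
276 270 [ 11.6055  -2.266  -45.1344] [95 93 93]
276 274 [ 12.0811  -2.1748 -49.7255] [97 95
[... 1673 characters left out ...]
.3724  65.1712] [101 101  98]
307 250 [-25.1639  19.2215  62.2032] [100  99  96]
307 254 [-26.2602  18.8938  57.0611] [100  99  96]
307 258 [-27.5805  18.6256  52.6614] [101 100  98]
307 262 [-29.2504  18.434   49.2011] [ 99 100  95]
307 266 [  8.0765  11.632  -34.1225] [36 30 30]
307 270 [  7.7567  11.4055 -37.5671] [38 34 32]
307 274 [  8.1568  11.0747 -42.243 ] [52 48 48]
307 278 [  7.9014  10.8636 -45.465 ] [55 52 50]
307 282 [  8.4172  10.5444 -49.9498] [35 36 36]
307 286 [  7.7548  10.4174 -52.1446] [39 35 37]
307 290 [ 13.1312   9.4085 -64.6277] [37 36 32]
307 294 [ 14.7085   8.9904 -70.1236] [29 27 24]
307 298 [ 14.3705   8.8603 -72.2508] [75 71 72]
eye tool [ 0.0733  0.0006 -0.1678]
```

```bash
python3 - <<'E'
from h import *
from bench import state
s=state(); p=s['tool_pos'];Rt=rot(s['eef_rot'])
f=dict(np.load('pics/wrist3.npz')); P=(fish(f)-p)@Rt*1000
m=(f["frame"].max(2)<80)&(P[...,2]<-25)&(np.abs(P[...,0])<40)&(P[...,2]>-130); Q=P[m]
for a in range(-30,-125,-5):
    q=Q[(Q[:,2]<=a)&(Q[:,2]>a-5)]
    if len(q): print(a,len(q),'y',q[:,1].min(),q[:,1].max(),'x',q[:,0].min(),q[:,0].max())
f=dict(np.load('pics/scene1.npz')); print(proj(f,W(-36,-44.6,103)),proj(f,W(-36,-44.6,132)))
E
python3 rel.py -31 -46 0 -31 -46 -33
```

```text
-30 240 y -99.14073021206175 151.30839838574272 x -39.91721161167493 39.875881040855354
-35 172 y -12.613049251626757 149.49474847462128 x -39.9315136766069 12.780995739530614
-40 207 y -12.642489171727483 14.193318798720048 x 7.02742972498286 12.932717140468604
-45 212 y -12.673832744953442 14.213905453564427 x 6.9389429974706935 12.675059916226527
-50 253 y -12.76601048725724 14.258115830489567 x 7.152898945297304 12.573441105158604
-55 94 y -12.789722373061066 13.797956496182078 x 7.409728864415042 12.63827732113787
-60 108 y -10.295426033736783 10.511319591151462 x -8.284580963931482 13.352939355745498
-65 482 y -28.316905963410203 26.06388961680292 x -3.304042691746557 14.980140947649778
-70 1403 y -31.94645902163052 32.8425718708343 x -11.41335096558115 15.556303113697265
-75 1906 y -36.10078004777603 38.42374155998773 x -8.833564779463597 15.350722292139844
-80 2640 y -39.18163281394012 41.25609274603817 x -7.6875966539363265 14.25451818749863
-85 1744 y -43.80117840180893 44.99430150783387 x -8.336758435923567 17.50598354217617
-90 2457 y -48.43833142631309 50.394547685947664
[... 171 characters left out ...]
4458871 x -7.683563747187427 19.21662067254844
-105 4047 y -60.19505496558463 60.98809334360929 x -1.3908861160380344 19.32644211146851
-110 5546 y -61.078508934393376 62.82433403747962 x 0.885839341732838 19.475689849742462
-115 5702 y -60.106584858844684 61.22498590723733 x -5.318607269500525 21.800949284448883
-120 4658 y -54.78544274985344 55.68134272010234 x 3.9007670727122825 22.00164773399213
[189.2362 195.1218] [184.2628 180.575 ]
head mm [-51.9471  -7.6166  -8.0215] rv [ 0.0002 -0.0013 -0.0009] F head [-0.0157  0.6924 -0.3524] 4.55
[-0.5068 -0.7903 -0.9216  1.0458  0.1902 -0.4278]
[-31.0, -46.0, 0.0] d cm [ 1.3969 -3.9004  1.6123]
[-31.0, -46.0, -33.0] d cm [ 2.7903 -3.959  -1.3786]
```

Emit:
drive_tool(moves=[[-0.3, 0, 0.8, 0, 0, 0], [0.1, -1.3, 1.2, 0, 0, 0], [0.8, -2.6, 1.5, 0, 0, 0], [1.4, -3.9, 1.6, 0, 0, 0], [1.4, -3.9, 1.6, 0, 0, 0]])

```text
time_s: 5.05
tool_pos: [0.5349, -0.1106, 0.0977]
eef_rot: [-3.141, 0.436, 3.099]
contact_force: [1.1, 0.6, 0.4]
gripper_width: -0.0004
```

Emit:
drive_tool(moves=[[0.5, 0, -1, 0, 0, 0], [0.9, 0, -2, 0, 0, 0], [1.4, -0.1, -3, 0, 0, 0], [1.4, -0.1, -3, 0, 0, 0]])

```text
time_s: 5.45
tool_pos: [0.5476, -0.1089, 0.0639]
eef_rot: [3.14, 0.432, 3.1]
contact_force: [-0.0, -1.1, -0.7]
gripper_width: 0.0003
```

```bash
python3 rel.py $(python3 -c "
import math
for a in (232,222,212,202,192,182,172,162,152,142,132,127,122): print(round(54*math.cos(math.radians(a)),1),round(54*math.sin(math.radians(a)),1),-33,end=' ')");python3 - <<'E'
from h import *
from bench import vision
for n in ["top","wrist"]:
    f=vision.grab_frame(n); cv2.imwrite(f"pics/{n}4.png",f["frame"]);np.savez(f"pics/{n}4.npz",**f)
E
```

```text
head mm [-33.1086 -45.5633 -35.4413] rv [-0.0018 -0.0045 -0.0011] F head [-0.2662 -1.0792 -0.6724] 5.45
[-0.5588 -0.6167 -0.8455  0.9619  0.21   -0.4771]
[-33.2, -42.6, -33.0] d cm [-0.0989  0.3008  0.2174]
[-40.1, -36.1, -33.0] d cm [-0.6964  0.9764 -0.0742]
[-45.8, -28.6, -33.0] d cm [-1.1811  1.7475 -0.3151]
[-50.1, -20.2, -33.0] d cm [-1.5352  2.6031 -0.4968]
[-52.8, -11.2, -33.0] d cm [-1.7419  3.5126 -0.6109]
[-54.0, -1.9, -33.0] d cm [-1.8115  4.4463 -0.6617]
[-53.5, 7.5, -33.0] d cm [-1.7267  5.3836 -0.6405]
[-51.4, 16.7, -33.0] d cm [-1.498   6.2948 -0.5518]
[-47.7, 25.4, -33.0] d cm [-1.1264  7.1499 -0.3954]
[-42.6, 33.2, -33.0] d cm [-0.6318  7.9098 -0.1799]
[-36.1, 40.1, -33.0] d cm [-0.0143  8.5745  0.0948]
[-32.5, 43.1, -33.0] d cm [0.3243 8.8605 0.247 ]
[-28.6, 45.8, -33.0] d cm [0.6888 9.1155 0.4118]
```

View pics/wrist4.png

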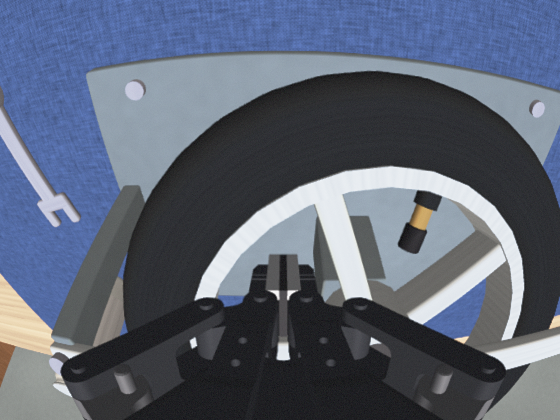

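Emit:
drive_tool(moves=[[-0.1, 0.3, 0.2, 0, 0, 0], [-0.4, 0.6, 0.1, 0, 0, 0], [-0.7, 1.0, -0.1, 0, 0, 0], [-0.9, 1.4, -0.2, 0, 0, 0], [-1.2, 1.7, -0.3, 0, 0, 0]])

```text
time_s: 6.05
tool_pos: [0.5376, -0.094, 0.0653]
eef_rot: [-3.138, 0.438, 3.101]
contact_force: [5.5, -5.6, 1.8]
gripper_width: -0.0002
```

```bash
python3 rel.py;python3 - <<'E'
from h import *
from bench import vision
for n in ["top","wrist"]:
    f=vision.grab_frame(n); cv2.imwrite(f"pics/{n}5.png",f["frame"]);np.savez(f"pics/{n}5.npz",**f)
E
```

```text
head mm [-42.0954 -31.0897 -29.6556] rv [0.0029 0.002  0.0002] F head [ 5.8949 -5.3488 -0.8073] 6.05
[-0.5389 -0.6904 -0.8918  0.9773  0.2014 -0.4572]
```

View pics/wrist5.png

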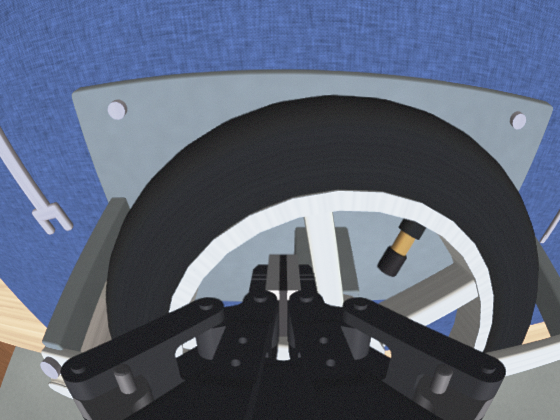

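```bash
python3 rel.py $(python3 -c "
import math
for a in (208,200,192,184,176,168,160,152,144,136,128): print(round(54*math.cos(math.radians(a)),1),round(54*math.sin(math.radians(a)),1),-33,end=' ')")
```

```text
head mm [-42.8698 -30.5431 -29.8511] rv [ 0.0019  0.0007 -0.0002] F head [ 1.7544 -2.5311  2.1602] 6.15
[-0.5388 -0.6906 -0.8923  0.9786  0.2018 -0.4574]
[-47.7, -25.4, -33.0] d cm [-0.2828  0.5267 -0.4895]
[-50.7, -18.5, -33.0] d cm [-0.5255  1.2275 -0.6163]
[-52.8, -11.2, -33.0] d cm [-0.685   1.9648 -0.7051]
[-53.9, -3.8, -33.0] d cm [-0.7535  2.7083 -0.7515]
[-53.9, 3.8, -33.0] d cm [-0.7216  3.4677 -0.7515]
[-52.8, 11.2, -33.0] d cm [-0.591   4.2028 -0.7051]
[-50.7, 18.5, -33.0] d cm [-0.3701  4.9242 -0.6163]
[-47.7, 25.4, -33.0] d cm [-0.0695  5.6022 -0.4895]
[-43.7, 31.7, -33.0] d cm [ 0.3191  6.2164 -0.3205]
[-38.8, 37.5, -33.0] d cm [ 0.7872  6.7772 -0.1134]
[-33.2, 42.6, -33.0] d cm [1.3157 7.2655 0.1233]
```

Emit:
drive_tool(moves=[[-0.2, 0.4, -0.2, 0, 0, 0], [-0.4, 0.8, -0.3, 0, 0, 0], [-0.5, 1.2, -0.4, 0, 0, 0], [-0.6, 1.6, -0.5, 0, 0, 0], [-0.7, 2.0, -0.6, 0, 0, 0]])

```text
time_s: 6.65
tool_pos: [0.5303, -0.0744, 0.0591]
eef_rot: [-3.138, 0.437, 3.1]
contact_force: [1.6, -7.2, 2.7]
gripper_width: -0.0003
```

```bash
python3 rel.py $(python3 -c "
import math
for a in (184,176,168,160,152,144,136,128): print(round(54*math.cos(math.radians(a)),1),round(54*math.sin(math.radians(a)),1),-33,end=' ')");python3 - <<'E'
from h import *
from bench import vision
for n in ["wrist"]:
    f=vision.grab_frame(n); cv2.imwrite(f"pics/{n}6.png",f["frame"]);np.savez(f"pics/{n}6.npz",**f)
E
```

```text
head mm [-52.0586 -11.8401 -31.8644] rv [0.0031 0.0008 0.0012] F head [ 2.8798 -7.1171  1.6708] 6.65
[-0.503  -0.7393 -0.9326  0.9796  0.1865 -0.4228]
[-53.9, -3.8, -33.0] d cm [-0.085   0.8083 -0.1807]
[-53.9, 3.8, -33.0] d cm [-0.0531  1.5676 -0.1807]
[-52.8, 11.2, -33.0] d cm [ 0.0776  2.3028 -0.1342]
[-50.7, 18.5, -33.0] d cm [ 0.2984  3.0241 -0.0455]
[-47.7, 25.4, -33.0] d cm [0.599  3.7021 0.0813]
[-43.7, 31.7, -33.0] d cm [0.9876 4.3163 0.2503]
[-38.8, 37.5, -33.0] d cm [1.4557 4.8772 0.4574]
[-33.2, 42.6, -33.0] d cm [1.9842 5.3654 0.6941]
```

View pics/wrist6.png

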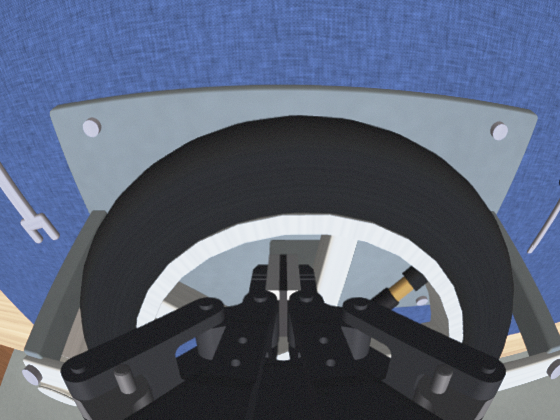

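Emit:
drive_tool(moves=[[-0.1, 0.4, -0.1, 0, 0, 0], [-0.1, 0.9, -0.2, 0, 0, 0], [-0.1, 1.4, -0.2, 0, 0, 0], [0, 1.9, -0.2, 0, 0, 0], [0.1, 2.3, -0.1, 0, 0, 0]])

```text
time_s: 7.2
tool_pos: [0.5301, -0.0507, 0.0564]
eef_rot: [-3.14, 0.434, 3.099]
contact_force: [0.7, -6.6, -1.7]
gripper_width: -0.0003
```

```bash
python3 rel.py $(python3 -c "
import math
for a in (160,152,144,136,128,124): print(round(54*math.cos(math.radians(a)),1),round(54*math.sin(math.radians(a)),1),-33,end=' ')")
```

```text
head mm [-54.2662  11.8689 -33.7844] rv [ 0.0016 -0.0023  0.001 ] F head [ 0.1823 -6.5684 -1.9087] 7.2
[-0.4469 -0.7535 -0.9455  0.9752  0.1646 -0.3705]
[-50.7, 18.5, -33.0] d cm [0.3176 0.6503 0.2218]
[-47.7, 25.4, -33.0] d cm [0.6183 1.3283 0.3486]
[-43.7, 31.7, -33.0] d cm [1.0069 1.9425 0.5176]
[-38.8, 37.5, -33.0] d cm [1.475  2.5034 0.7247]
[-33.2, 42.6, -33.0] d cm [2.0035 2.9916 0.9614]
[-30.2, 44.8, -33.0] d cm [2.2844 3.2    1.0882]
```

Emit:
drive_tool(moves=[[0.2, 0.5, 0.1, 0, 0, 0], [0.4, 1.0, 0.3, 0, 0, 0], [0.7, 1.5, 0.4, 0, 0, 0], [1.1, 2.0, 0.6, 0, 0, 0], [1.5, 2.5, 0.7, 0, 0, 0]])

```text
time_s: 7.7
tool_pos: [0.5445, -0.0255, 0.0628]
eef_rot: [-3.14, 0.432, 3.099]
contact_force: [-3.5, -6.4, -0.2]
gripper_width: -0.0002
```

Emit:
drive_tool(moves=[[0.3, 0.3, 0.2, 0, 0, 0], [0.3, 0.3, 0.2, 0, 0, 0]])

```text
time_s: 7.9
tool_pos: [0.5475, -0.0216, 0.0645]
eef_rot: [3.141, 0.432, 3.1]
contact_force: [-0.8, -1.4, -1.7]
gripper_width: -0.0
```

```bash
python3 rel.py -36 36 -33 -36 36 5;python3 - <<'E'
from h import *
from bench import vision
for n in ["wrist","top"]:
    f=vision.grab_frame(n); cv2.imwrite(f"pics/{n}7.png",f["frame"]);np.savez(f"pics/{n}7.npz",**f)
    if n=="top": cv2.imwrite('pics/topz7.png',cv2.resize(f["frame"][140:285,240:430],None,fx=4,fy=4,interpolation=cv2.INTER_CUBIC))
E
```

```text
head mm [-36.2422  41.6829 -33.3149] rv [-0.0004 -0.0041 -0.0006] F head [-1.375  -1.4257 -1.2773] 7.9
[-0.3601 -0.6896 -0.8933  0.9542  0.1319 -0.291 ]
[-36.0, 36.0, -33.0] d cm [-0.0152 -0.5681  0.0388]
[-36.0, 36.0, 5.0] d cm [-1.6198 -0.5007  3.4827]
```

View pics/wrist7.png

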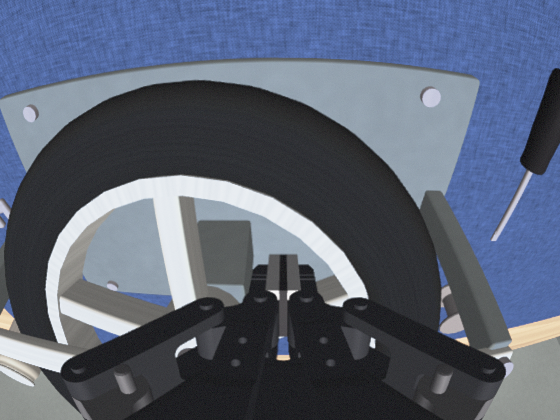

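View pics/topz7.png

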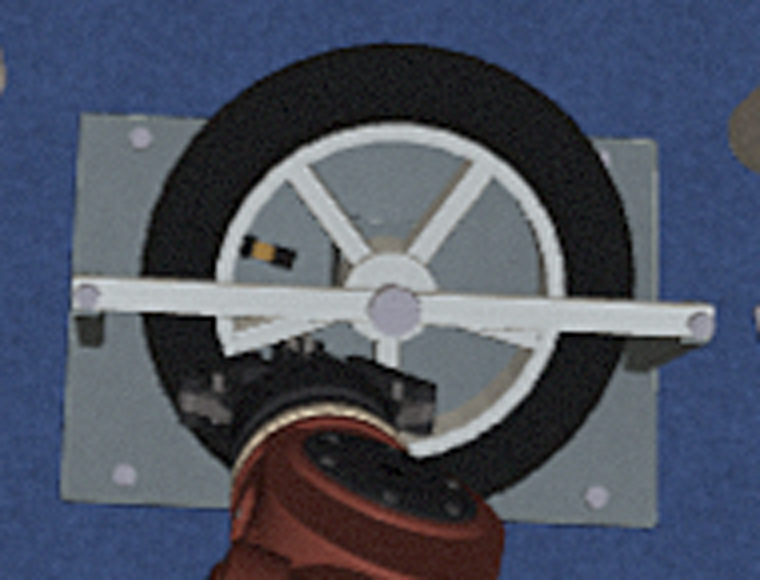

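```bash
cat > ang.py <<'E'
import sys
from h import *
f=dict(np.load(sys.argv[1]))
v=[float(a) for a in sys.argv[2:]]
for i in range(0,len(v),3):
    w=onplane(f,240+v[i]/4-.4,140+v[i+1]/4-.4,H[:,2],HUB+v[i+2]/1000*H[:,2]); q=H.T@(w-HUB)*1000
    print(v[i:i+3],q,'ang',np.degrees(np.arctan2(q[1],q[0])))
E
python3 ang.py pics/top7.npz 268 251 0 325 210 12 450 215 12 388 350 12
```

```text
[268.0, 251.0, 0.0] [16.3221 60.8343  0.    ] ang 74.98106457960321
[325.0, 210.0, 12.0] [42.0568 34.3429 12.    ] ang 39.234494895699356
[450.0, 215.0, 12.0] [ 42.4732 -28.3699  12.    ] ang -33.74080675225943
[388.0, 350.0, 12.0] [-29.7451  -2.6871  12.    ] ang -174.83814815915807
```

Emit:
drive_tool(moves=[[0, -0.5, 0, 0, 0, 0], [-0.4, -0.5, 1, 0, 0, 0], [-0.9, -0.5, 2, 0, 0, 0], [-1.4, -0.5, 3.1, 0, 0, 0], [-1.6, -0.5, 3.6, 0, 0, 0]])

```text
time_s: 8.5
tool_pos: [0.533, -0.0274, 0.1044]
eef_rot: [-3.14, 0.438, 3.1]
contact_force: [0.9, 0.3, 0.3]
gripper_width: 0.0001
```

```bash
python3 rel.py  -42 -34 5 -42 -34 -33
```

```text
head mm [-32.3242  35.2069   8.8935] rv [ 0.0011  0.0015 -0.0003] F head [ 0.9719  0.2923 -0.098 ] 8.5
[-0.3888 -0.7737 -0.8722  1.0573  0.1438 -0.317 ]
[-42.0, -34.0, 5.0] d cm [-1.0023 -6.8847 -0.7618]
[-42.0, -34.0, -33.0] d cm [ 0.6022 -6.9521 -4.2058]
```

Emit:
drive_tool(moves=[[-0.3, -1.4, -0.4, 0, 0, 0], [-0.5, -3, -0.8, 0, 0, 0], [-0.6, -4.5, -1.1, 0, 0, 0], [-0.6, -6, -1.1, 0, 0, 0], [-0.6, -6.9, -1.1, 0, 0, 0]])

```text
time_s: 9.0
tool_pos: [0.5265, -0.0971, 0.0914]
eef_rot: [-3.141, 0.436, 3.099]
contact_force: [-0.1, -0.2, 0.9]
gripper_width: -0.0001
```

Emit:
drive_tool(moves=[[0, 0, 0, 0, 0, 0]])

```text
time_s: 9.1
tool_pos: [0.5266, -0.0971, 0.0912]
eef_rot: [-3.141, 0.435, 3.099]
contact_force: [0.5, -0.2, -0.1]
gripper_width: 0.0001
```

```bash
python3 rel.py  -42 -34 -33;python3 - <<'E'
from h import *
from bench import vision
for n in ["wrist"]:
    f=vision.grab_frame(n); cv2.imwrite(f"pics/{n}8.png",f["frame"]);np.savez(f"pics/{n}8.npz",**f)
E
```

```text
head mm [-41.0323 -34.6252  -1.5686] rv [ 0.0004 -0.001   0.0011] F head [ 0.4143 -0.1659 -0.3416] 9.1
[-0.5611 -0.7365 -0.8708  1.0523  0.21   -0.4771]
[-42.0, -34.0, -33.0] d cm [ 1.2422  0.0104 -2.8895]
```

View pics/wrist8.png

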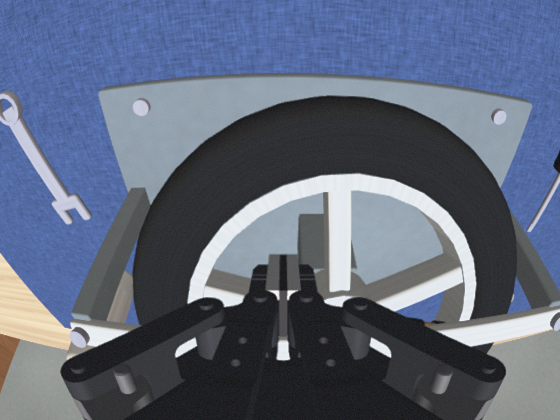

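Finger (tip near pixel 283,255) is over the empty gap between the spoke at (340,230) and the one at (215,285). Lower in.

Emit:
drive_tool(moves=[[0.4, 0, -1, 0, 0, 0], [0.8, 0, -2, 0, 0, 0], [1.2, 0, -2.8, 0, 0, 0], [1.2, 0, -2.8, 0, 0, 0]])

```text
time_s: 9.55
tool_pos: [0.5378, -0.0949, 0.0603]
eef_rot: [3.14, 0.432, 3.1]
contact_force: [0.1, 0.1, -0.3]
gripper_width: -0.0
```

```bash
python3 rel.py $(python3 -c "
import math
for a in (208,200,192,184,176,168,160,152,144,136,130): print(round(54*math.cos(math.radians(a)),1),round(54*math.sin(math.radians(a)),1),-33,end=' ')")
```

```text
head mm [-44.0283 -32.0261 -34.3265] rv [-0.0015 -0.0042 -0.0013] F head [-0.0546  0.1021 -0.264 ] 9.55
[-0.5418 -0.6726 -0.8877  0.9719  0.2036 -0.4611]
[-47.7, -25.4, -33.0] d cm [-0.3607  0.6784 -0.035 ]
[-50.7, -18.5, -33.0] d cm [-0.6033  1.3792 -0.1617]
[-52.8, -11.2, -33.0] d cm [-0.7629  2.1165 -0.2505]
[-53.9, -3.8, -33.0] d cm [-0.8314  2.86   -0.297 ]
[-53.9, 3.8, -33.0] d cm [-0.7995  3.6194 -0.297 ]
[-52.8, 11.2, -33.0] d cm [-0.6688  4.3545 -0.2505]
[-50.7, 18.5, -33.0] d cm [-0.448   5.0759 -0.1617]
[-47.7, 25.4, -33.0] d cm [-0.1474  5.7539 -0.035 ]
[-43.7, 31.7, -33.0] d cm [0.2413 6.3681 0.1341]
[-38.8, 37.5, -33.0] d cm [0.7093 6.9289 0.3412]
[-34.7, 41.4, -33.0] d cm [1.097  7.303  0.5144]
```

Emit:
drive_tool(moves=[[-0.3, 0.6, 0, 0, 0, 0], [-0.5, 1.1, -0.1, 0, 0, 0], [-0.6, 1.6, -0.2, 0, 0, 0], [-0.7, 2.1, -0.2, 0, 0, 0], [-0.8, 2.6, -0.3, 0, 0, 0]])

```text
time_s: 10.05
tool_pos: [0.5314, -0.0714, 0.0615]
eef_rot: [-3.137, 0.438, 3.1]
contact_force: [2.2, -7.8, 1.2]
gripper_width: 0.0002
```

Emit:
drive_tool(moves=[[0, 0.4, 0, 0, 0, 0], [0, 0.9, 0, 0, 0, 0], [0.1, 1.4, 0, 0, 0, 0], [0.2, 1.9, 0.1, 0, 0, 0], [0.3, 2.3, 0.1, 0, 0, 0]])

```text
time_s: 10.55
tool_pos: [0.5337, -0.048, 0.0618]
eef_rot: [-3.138, 0.436, 3.1]
contact_force: [-1.0, -6.8, 0.7]
gripper_width: 0.0
```

```bash
python3 rel.py $(python3 -c "
import math
for a in (152,144,136,132,128): print(round(54*math.cos(math.radians(a)),1),round(54*math.sin(math.radians(a)),1),-33,end=' ')");python3 - <<'E'
from h import *
from bench import vision
f=vision.grab_frame("top"); np.savez(f"pics/top9.npz",**f)
cv2.imwrite('pics/topz9.png',cv2.resize(f["frame"][140:285,240:430],None,fx=4,fy=4,interpolation=cv2.INTER_CUBIC))
E
```

```text
head mm [-48.8261  14.691  -30.4081] rv [ 0.0031 -0.0003  0.0013] F head [-0.3542 -6.7947  0.9537] 10.55
[-0.4358 -0.7454 -0.932   0.9766  0.1597 -0.3601]
[-47.7, 25.4, -33.0] d cm [ 0.2564  1.0611 -0.1873]
[-43.7, 31.7, -33.0] d cm [ 0.645   1.6753 -0.0183]
[-38.8, 37.5, -33.0] d cm [1.1131 2.2361 0.1888]
[-36.1, 40.1, -33.0] d cm [1.3685 2.4856 0.3029]
[-33.2, 42.6, -33.0] d cm [1.6416 2.7244 0.4255]
```

View pics/topz9.png

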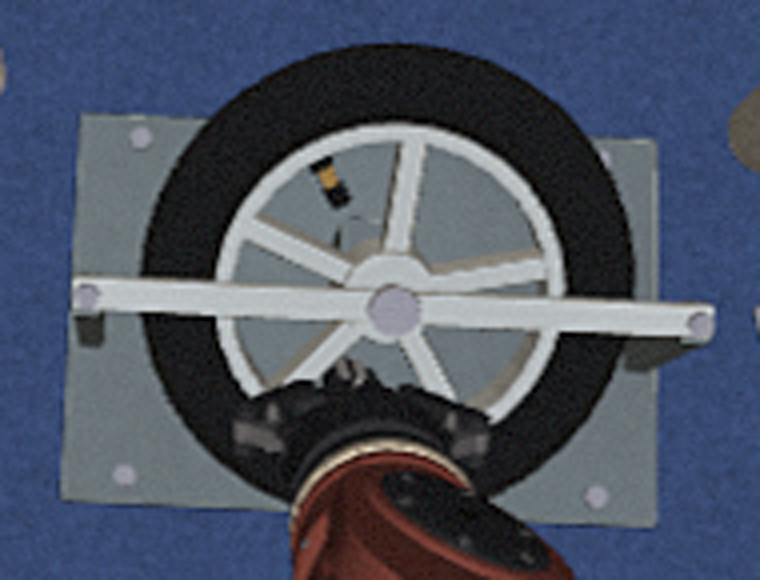

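Emit:
drive_tool(moves=[[0.1, 0.5, 0, 0, 0, 0], [0.3, 1.0, 0, 0, 0, 0], [0.5, 1.5, 0, 0, 0, 0], [0.8, 1.9, 0, 0, 0, 0], [0.8, 1.9, 0, 0, 0, 0]])

```text
time_s: 11.1
tool_pos: [0.5415, -0.0276, 0.061]
eef_rot: [-3.141, 0.435, 3.101]
contact_force: [0.4, -0.5, -0.2]
gripper_width: -0.0002
```

```bash
python3 ang.py pics/top9.npz 330 183 0; python3 rel.py $(python3 -c "
import math
for a in (140,136,132,128): print(round(54*math.cos(math.radians(a)),1),round(54*math.sin(math.radians(a)),1),-33,end=' ')");python3 - <<'E'
from h import *
from bench import vision
f=vision.grab_frame("top"); np.savez(f"pics/top10.npz",**f)
cv2.imwrite('pics/topz10.png',cv2.resize(f["frame"][140:285,240:430],None,fx=4,fy=4,interpolation=cv2.INTER_CUBIC))
E
```

```text
[330.0, 183.0, 0.0] [53.2799 31.7028  0.    ] ang 30.753675166586287
head mm [-42.9565  35.4095 -34.027 ] rv [ 0.0002 -0.0012 -0.0009] F head [ 0.2521 -0.4777 -0.3558] 11.1
[-0.3808 -0.7179 -0.9175  0.9581  0.1407 -0.3103]
[-41.4, 34.7, -33.0] d cm [ 0.0946 -0.075   0.1589]
[-38.8, 37.5, -33.0] d cm [0.3418 0.1949 0.2687]
[-36.1, 40.1, -33.0] d cm [0.5972 0.4444 0.3828]
[-33.2, 42.6, -33.0] d cm [0.8703 0.6831 0.5054]
```

View pics/topz10.png

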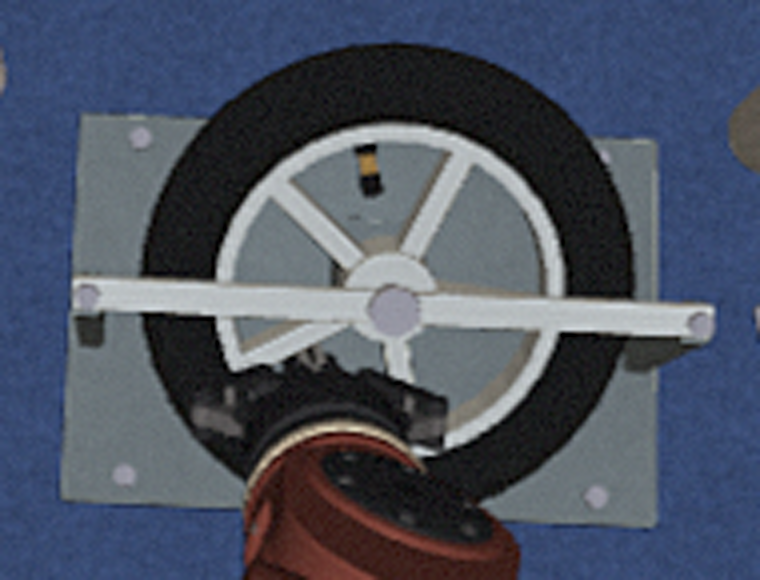

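```bash
python3 ang.py pics/top10.npz 369 170 0 318 222 12 435 205 12 400 360 12
cat > val.py <<'E'
import sys
from h import *
f=dict(np.load(sys.argv[1])); hsv=cv2.cvtColor(f["frame"],cv2.COLOR_BGR2HSV)
m=cv2.inRange(hsv,(8,100,90),(25,255,255)); m[:150]=0;m[285:]=0;m[:,:280]=0;m[:,400:]=0
k,l,st,ce=cv2.connectedComponentsWithStats(m)
for i in range(1,k):
    if st[i][4]<4: continue
    u,v=ce[i]; w=onplane(f,u,v,H[:,2],HUB); q=H.T@(w-HUB)*1000; print(ce[i],st[i][4],q,np.degrees(np.arctan2(q[1],q[0])))
E
python3 val.py pics/top0.npz; python3 val.py pics/top7.npz;python3 val.py pics/top10.npz
```

```text
[369.0, 170.0, 0.0] [60.9238 12.5276  0.    ] ang 11.619660614671554
[318.0, 222.0, 12.0] [35.7095 37.4319 12.    ] ang 46.349046905576365
[435.0, 205.0, 12.0] [ 47.2529 -20.4462  12.    ] ang -23.398011583122848
[400.0, 360.0, 12.0] [-34.7945  -9.2108  12.    ] ang -165.1728238981317
[324.4375 241.5   ] 16 [-66.0562  18.7142   0.    ] 164.1822219525683
[305.2222 202.3889] 18 [16.1062 63.6332 -0.    ] 75.79615072512502
[331.4706 180.6471] 17 [63.877  13.5093 -0.    ] 11.941468697217172
```

Emit:
drive_tool(moves=[[0.2, 0.2, 0.1, 0, 0, 0], [0.4, 0.4, 0.2, 0, 0, 0], [0.6, 0.5, 0.3, 0, 0, 0], [0.6, 0.5, 0.3, 0, 0, 0]])

```text
time_s: 11.55
tool_pos: [0.5471, -0.0233, 0.0634]
eef_rot: [-3.141, 0.434, 3.1]
contact_force: [-1.1, -3.7, -1.7]
gripper_width: 0.0
```

```bash
python3 rel.py $(python3 -c "
import math
for a in (132,130,128,126): print(round(54*math.cos(math.radians(a)),1),round(54*math.sin(math.radians(a)),1),-33,end=' ')");python3 - <<'E'
from h import *
from bench import vision
f=vision.grab_frame("top"); np.savez(f"pics/top11.npz",**f)
cv2.imwrite('pics/topz11.png',cv2.resize(f["frame"][140:285,240:430],None,fx=4,fy=4,interpolation=cv2.INTER_CUBIC))
E
python3 val.py pics/top11.npz
```

```text
head mm [-37.0313  39.9101 -34.1434] rv [ 0.0005 -0.0025  0.0002] F head [-1.6278 -3.7597 -1.1578] 11.55
[-0.3642 -0.6935 -0.8982  0.9518  0.1329 -0.2942]
[-36.1, 40.1, -33.0] d cm [0.0368 0.0175 0.143 ]
[-34.7, 41.4, -33.0] d cm [0.1691 0.142  0.2022]
[-33.2, 42.6, -33.0] d cm [0.3099 0.2562 0.2655]
[-31.7, 43.7, -33.0] d cm [0.4504 0.3604 0.3289]
[335.5789 180.1053] 19 [65.3857  5.3269  0.    ] 4.6575545439323776
```

View pics/topz11.png

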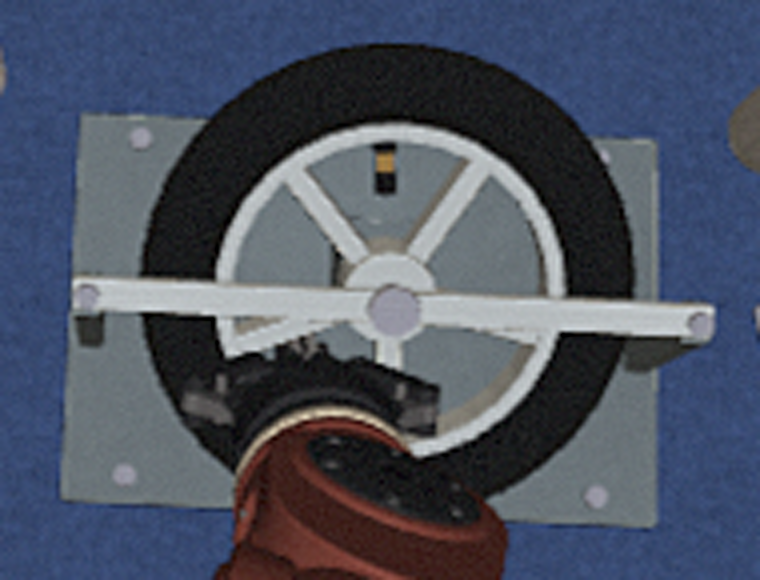

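Emit:
drive_tool(moves=[[0.1, 0.1, 0.1, 0, 0, 0], [0.2, 0.2, 0.1, 0, 0, 0], [0.2, 0.2, 0.1, 0, 0, 0], [0.2, 0.2, 0.1, 0, 0, 0]])

```text
time_s: 12.0
tool_pos: [0.549, -0.0213, 0.0643]
eef_rot: [-3.141, 0.434, 3.1]
contact_force: [-2.4, -5.6, -1.6]
gripper_width: 0.0001
```

```bash
python3 rel.py ;python3 - <<'E'
from h import *
from bench import vision
f=vision.grab_frame("top"); np.savez(f"pics/top12.npz",**f)
cv2.imwrite('pics/topz12.png',cv2.resize(f["frame"][140:285,240:430],None,fx=4,fy=4,interpolation=cv2.INTER_CUBIC))
E
python3 val.py pics/top12.npz
```

```text
head mm [-34.9449  42.0441 -34.1138] rv [ 0.0003 -0.0024  0.0001] F head [-2.6439 -5.7005 -0.5412] 12.0
[-0.3577 -0.686  -0.8921  0.9496  0.1305 -0.2882]
[337.4211 180.1053] 19 [65.5628  1.6217  0.    ] 1.416954617825953
```

View pics/topz12.png

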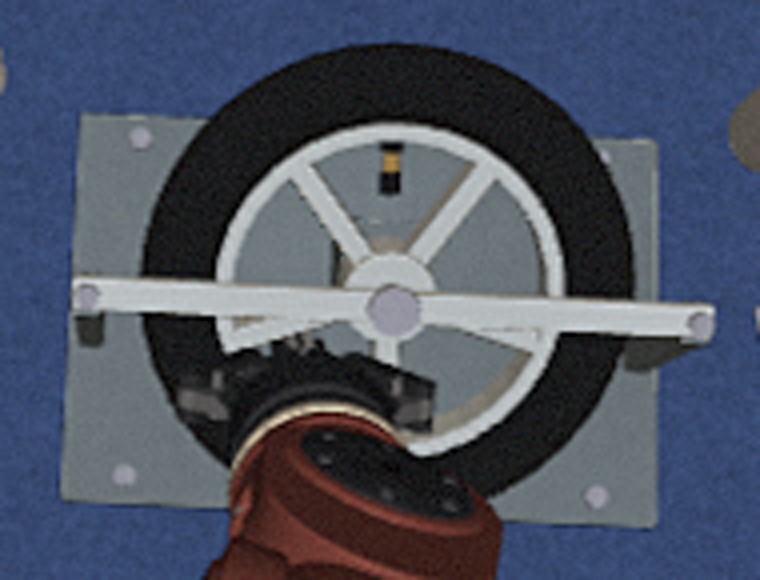

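Emit:
drive_tool(moves=[[-0.2, -0.4, -0.1, 0, 0, 0], [-0.5, -0.5, 0.8, 0, 0, 0], [-1.0, -0.5, 1.9, 0, 0, 0], [-1.5, -0.5, 3.0, 0, 0, 0], [-2.0, -0.5, 4.0, 0, 0, 0]])

```text
time_s: 12.55
tool_pos: [0.5295, -0.026, 0.1064]
eef_rot: [-3.142, 0.436, 3.1]
contact_force: [0.6, 0.2, -0.4]
gripper_width: -0.0001
```

Emit:
drive_tool(moves=[[0, 0, 1, 0, 0, 0], [0, 0, 3, 0, 0, 0], [0, 0, 6, 0, 0, 0], [0, 0, 8, 0, 0, 0], [0, 0, 8, 0, 0, 0]])

```text
time_s: 13.05
tool_pos: [0.5311, -0.0266, 0.1891]
eef_rot: [-3.14, 0.44, 3.101]
contact_force: [0.4, -0.6, 0.5]
gripper_width: -0.0002
```

```bash
python3 rel.py ;python3 - <<'E'
from h import *
from bench import vision
for n in ("top","scene","wrist"):
    f=vision.grab_frame(n); np.savez(f"pics/{n}13.npz",**f); cv2.imwrite(f"pics/{n}13.png",f["frame"])
    if n=="top": cv2.imwrite('pics/topz13.png',cv2.resize(f["frame"][140:285,240:430],None,fx=4,fy=4,interpolation=cv2.INTER_CUBIC))
E
python3 val.py pics/top13.npz
```

```text
head mm [ 1.7524 35.9859 86.4683] rv [ 0.0018  0.0037 -0.0006] F head [ 0.5794 -0.5473  0.331 ] 13.05
[-0.3888 -0.7662 -0.7149  1.2047  0.1441 -0.3172]
[337.4211 180.1053] 19 [65.5628  1.6217  0.    ] 1.416954617825953
```

View pics/top13.png

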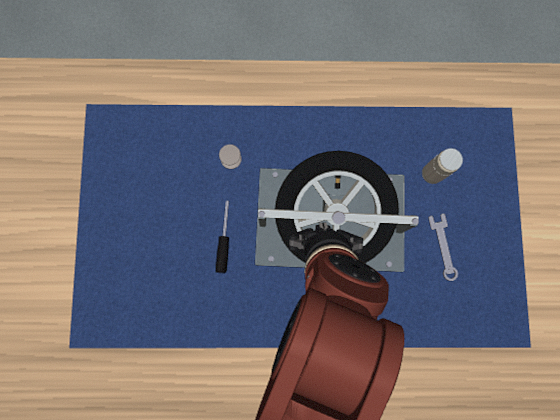

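View pics/wrist13.png

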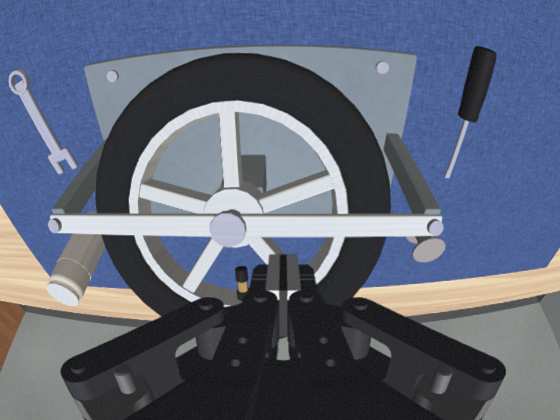

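```bash
python3 - <<'E'
from h import *
f=dict(np.load('pics/wrist13.npz')); P=(fish(f)-HUB)@H*1000; g=f["frame"].min(2)
for v in (125,140,155,170):
    c=[u for u in range(212,252) if g[v,u]>200]; print(v,c[0],c[-1],P[v,(c[0]+c[-1])//2])
v,u=228,228; print('nut',P[v,u])
for (a,b) in [(55,225),(435,228)]: print('bar bolts',P[b,a])
E
python3 ang.py pics/top13.npz 328 215 12 452 215 12
```

```text
125 220 234 [-70.0189  -4.7661  11.5714]
140 221 235 [-58.7849  -4.3163  11.1144]
155 222 236 [-47.5984  -3.688   12.0177]
170 224 237 [-36.2777  -3.2279  12.2234]
nut [-1.4111 -1.0376 43.7933]
bar bolts [  -0.8643 -150.8962   41.5554]
bar bolts [  0.4956 149.4994  40.1956]
[328.0, 215.0, 12.0] [39.556  32.6687 12.    ] ang 39.55276585447429
[452.0, 215.0, 12.0] [ 42.5211 -29.3705  12.    ] ang -34.63394438126939
```

```bash
python3 -c "
from bench import bot,state
s=state(); print(s['time_s'],s['contact_force']); print(bot.hand_in())"
```

```text
13.2 [ 0.18239401 -0.37252079 -0.90777704]
the job is handed in; nothing more can be done
None
```

I handed the job in at 13.2 s with the valve stem at the top of the wheel. I turned the wheel about 165° clockwise in two fingertip strokes. Both were on the half of the wheel nearest the robot, through empty gaps, with the finger lifted out between them.

**Last checks:**
- **Valve position:** the top camera put the middle of the stem 1.6 mm to the left of the line straight up the slope (1.4°), against the 9 mm allowed. The spokes read 2.5–3.5° left, so the views disagree by about 2°, but all are well within the 8° limit.
- **Wheel still:** two pictures taken about 1 s apart, before and after I withdrew the finger, gave the same valve position.
- **Contact:** the force readings were near zero and the gripper was well clear of the stand. The highest push I read was about 8 N, on the spokes. In the pictures I looked at, the finger stayed off the tyre and the stem.
- **Loose things:** by eye they are in the same place in the first and last top pictures. I did not measure each one.

**What disagreed:** the wrist depth image showed the real fingertips about 29 mm short of the reported TCP. Because of this, my first pass went over the spoke without touching it, and the wheel did not move. The scene picture agreed, so I went that much deeper for the two strokes that turned the wheel.

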